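# Find the packed carton by feel, slide it home and block it in

## Robot

A 7-joint arm with a two-finger parallel gripper is mounted at the origin on the work surface. World frame = base frame: x ahead of the robot, y to its left, z up, the work surface at z = 0. Lengths are in mm, angles in rad, forces in N, time in s.
With the tool pointing down it reaches from about 400 to 875 mm from the base axis. Payload 4.4 kg.
Tool frame: the origin (TCP) lies at the very end of the fingers, on their centre line; the grasp point (between the pads) lies 19 mm behind it; z points along the fingers, y is the line along which they close (so a half turn about z gives the same grasp; the last joint's range is limited). The gripper opens to 85 mm and grips with 20 to 120 N. Pads are 22 mm wide; open, the fingers measure 114 mm over their backs; the gripper's body (76 mm by 85 mm) begins 54 mm behind the grasp point. The pads swing forward as they close: fully open they stand 13 mm farther back than shut.
Start: joints at [-1.403, 0.628, 0.038, 1.517, -0.027, 0.996, -0.02], TCP at [150.564, 632.336, 231.313] pointing down, gripper open.
Joint ranges: [-3.06, 3.06], [-0.37, 2.12], [-1.25, 1.32], [0.18, 2.47], [-1.1, 4.24], [0.23, 1.98], [-2.94, 2.94]. Speed limits (rad/s): [2.57, 2.57, 3.14, 3.14, 3.14, 3.14, 3.14].

## Interface

Orientations are given as [roll, pitch, yaw] about the fixed x, y, z axes, in that order (R = Rz(yaw) Ry(pitch) Rx(roll)).
In Python, from cell import status, get_image, ctrl, models gives the robot as it stands.
- The arm moves only by the shell command python3 -m handwheel 'ROWS' [OPENING]. ROWS is JSON, a list of rows, each an object with "delta_pos": the shift along the world's x, y, z in cm, a list of three; "yaw": the turn about the world's z in rad. A call has 1 to 10 rows; each row shifts and turns the commanded pose from where the row before left it; what a row does not reach is not made up. A row lasts 1/12 s, in which the tool goes at most 41.7 mm and 7.16 degrees, less where a joint would pass 70% of its speed; a pose out of reach is approached as far as the arm can. A call is refused whole if a number of a shift passes 4.17 or a number of a turn 0.125, either way. A call with a gripper value outside its range is refused whole. OPENING is the opening, from -1 (shut) to 1 (fully open), set as the call begins (- or left out, the last holds). The fingers move at their own pace and stop on an object; the grip force is fixed at half the most. Time passes only in rows, so rows that do not move let the fingers close. It gives the time, the measured TCP pose, the force, the opening and the grip force at its end, in the units of the state.
- status.read_state(): the state, without advancing time (a new reading comes with each control period).
- get_image(name): name is "scene" or "side" or "wrist"; returns a dict with "color" (480x640x3 uint8, red, green, blue), "z_map" (480x640 float32, mm along the optical axis (not along the pixel's ray), 0 where there is no reading), "fx", "fy", "cx", "cy" (pixels), "position" and "rotation" of the camera in the world; the wrist camera has in their place "hand_eye" (4x4, takes a point from camera to tool coordinates, whose origin is the TCP and whose axes are the flange's). Camera axes: x right, y up, looking along -z (the intrinsics and any distortion apply to the point x, -y, -z); pixel columns grow to the right and rows downward; lengths in mm; the calibration is good to about 2 mm. A picture is of the moment at which its call begins: read the wrist's pose just before it.
- ctrl.finish_job(): hands the job in; it is judged then, once.
Trained networks look in a picture, given as the dict that the camera call returned (one of the last four; its "shot" number tells which), for a name from the list of things; names that differ only in an ending like _2 or _b are one class to them, and where a whole thing is asked for, a point or a joint stands for the part that bears it (a point fixed in the world has none). Each returns a list of dicts, best first, with "score" (0 to 1); they miss things now and then, are a little off and sometimes report something else, mostly with a low value. They report only what shows in the picture. A call takes as long as a camera call. They do not tell look-alikes from the thing itself.
- models.boxes_of(picture, name): "rect" ([left, top, right, bottom] in pixels, round what is visible of it).
The state is a dict: "clock": time; "qpos": joint angles; "qd": joint speeds; "tau": joint torques, N m; "eef_pos": TCP position; "tool_rot": TCP orientation; "force": force on the tool from outside, world axes, zero at the start; "torque": the same for the moment, N m; "width": finger opening in mm; "gripper_force": force on a finger pad.
Only numpy, scipy, OpenCV 4.12 (cv2) and the standard library are available. Lean on these libraries where they do the work, as an engineer would, in place of code of your own. Each camera call takes 0.05 s, during which the arm holds its last target. There are 200 camera calls.

## Task

Three look-alike closed cartons stand in the lanes of the dispatch tray, and one of them holds a heavy stoneware dish: find out by pushing which one is clearly heavier, and push that one gently along its lane until it is fully home against the end stop at the far side. Then stand the red stop block upright and lengthwise in the same lane, close up behind that carton (touching it or within about a centimetre). Leave the other two cartons where they are, apart from the few centimetres (up to 5) that a feeling nudge moves them, and do not disturb the other things on the bench.

Things in the scene. Friction and masses are not known exactly. Their poses are not given: they have to be found in the camera images.
- tray: fixed plywood tray, three lanes open to the robot. Origin under its centre, on the bench; x along the lanes to the end stop, y across. Floor 6 mm thick, x -160 to 160 mm. Lanes centred at y -124, 0, 124 mm, 116 wide between 8 mm walls, tops 36 mm over the bench. Dark end stop: inner face at x 160 (top at 46 mm), so a carton fully home has its origin at x 110 mm
- carton_a: closed square kraft carton, 100 x 100 mm, 60 tall, taped on top; too wide to grasp, contents and weight unseen. Origin at the centre of its underside; x along its lane towards the end stop, z up. Starts in the lane at y = +124 mm.
- carton_b: closed square kraft carton, 100 x 100 mm, 60 tall, taped on top; too wide to grasp, contents and weight unseen. Origin at the centre of its underside; x along its lane towards the end stop, z up. Starts in the middle lane.
- carton_c: closed square kraft carton, 100 x 100 mm, 60 tall, taped on top; too wide to grasp, contents and weight unseen. Origin at the centre of its underside; x along its lane towards the end stop, z up. Starts in the lane at y = -124 mm.
- block: loose red painted stop block of wood, 100 mm long (x), 40 mm wide (y), 55 mm tall (z), about 0.3 kg; origin at the centre of its underside. Starts upright on the bench to the right of the tray
- notebooks: bystander: banded stack of handmade-paper notebooks, 150 x 105 x 40 mm, origin at the centre of its underside
- tape_dispenser: bystander: black desk tape dispenser, 150 x 55 mm, 92 mm tall, origin at the centre of its underside
- glue_jar: bystander: glue jar, 64 mm diameter, 90 mm tall, origin at the centre of its underside
Mind the look-alikes: they are no part of the job. What is shaped like the carton_b but turquoise is not meant.

How it is judged:
By the outcome, as a careful person would: the job done as asked, in the order asked, and still so for the second after the job is handed in, with the robot touching nothing.
It also fails if it takes over 72 s, if anything falls off the work surface, if the arm or the gripper's body presses on something with over 40 N, if the wrist force passes 120 N, or if a joint passes its speed limit or range.

## Working session

There is one attempt and no reset: what is moved stays moved. The work goes in short steps, Python scripts to look and compute and a shell command to move; the robot and the scene stay as the last step left them, time stands still between calls to the robot, and variables do not carry over. Pictures are saved under pics/ and viewed, at most 10 in all, crops included, and the job is handed in when it is done.

```bash
ls; mkdir -p pics; cat > h.py <<'E'
import numpy as np, cv2
from cell import status, get_image, ctrl, models
def world(p):
    """per-pixel world xyz for fixed cams"""
    z=p["z_map"]; v,u=np.mgrid[0:480,0:640]
    c=np.stack([(u-p["cx"])/p["fx"]*z,-(v-p["cy"])/p["fy"]*z,-z],-1)
    return c@np.array(p["rotation"]).T+np.array(p["position"])
def save(p,n): cv2.imwrite(f"pics/{n}.png",p["color"][:,:,::-1])
E
python3 - <<'E'
from h import *
s=status.read_state();print(s)
for n in("scene","side"):
    p=get_image(n);save(p,n+"1");print(n,p["position"],np.array(p["rotation"]).round(2).tolist(),[k for k in p])
    W=world(p)
    for o in("carton_a","block","tray","notebooks","tape_dispenser","glue_jar"):
        for b in models.boxes_of(p,o)[:5]:
            r=np.array(b["rect"]).astype(int);u,v=(r[0]+r[2])//2,(r[1]+r[3])//2
            print(o,round(b["score"],2),r,W[v,u].round())
E
```

```text
pics
{'clock': 0.0, 'qpos': array([-1.40279534,  0.62936839,  0.03844072,  1.51839899, -0.02702914,
        0.99632124, -0.01999875]), 'qd': array([-8.77889761e-04,  1.91780779e-03,  2.73897005e-04, -6.87823255e-04,
        1.12287420e-03,  5.27981361e-05,  1.17280279e-03]), 'tau': array([ 3.08803474e-04, -5.63418674e+01,  1.22607194e+00, -1.93452984e+01,
        1.09133471e-02,  1.06163824e-02, -2.03466023e-06]), 'eef_pos': array([150.4025111 , 631.68847961, 230.3647447 ]), 'tool_rot': array([-3.13961440e+00,  2.99593228e-06,  2.90777736e+00]), 'force': array([-0.17428602, -0.22109448, -0.06262063]), 'torque': array([0.0014461 , 0.01416442, 0.01312182]), 'gripper_force': 0.0, 'width': 85.55602075039442}
scene [1065.1916314   107.02189472  754.5837172 ] [0.71, 0.01, 1.73] ['color', 'z_map', 'fx', 'fy', 'cx', 'cy', 'position', 'rotation', 'shot']Traceback (most recent call last):
  File "<stdin>", line 5, in <module>
  File "h.py", line 7, in world
    return c@np.array(p["rotation"]).T+np.array(p["position"])
           ~~~~~~~~~~~~~~~~~~~~~~~~~~~^~~~~~~~~~~~~~~~~~~~~~~~
ValueError: operands could not be broadcast together with shapes (480,640) (3,)
```

```bash
sed -i 's/np.array(p\["rotation"\]).T/R.from_euler("xyz",p["rotation"]).as_matrix().T/; 1a from scipy.spatial.transform import Rotation as R' h.py
python3 - <<'E'
from h import *
for n in("scene","side"):
    p=get_image(n);save(p,n+"1");print(n,p["position"])
    W=world(p);np.save(n+"W.npy",W)
    for o in("carton_a","block","tray","notebooks","tape_dispenser","glue_jar"):
        for b in models.boxes_of(p,o)[:5]:
            r=np.array(b["rect"]).astype(int);u,v=(r[0]+r[2])//2,(r[1]+r[3])//2
            print(o,round(b["score"],2),r,W[v,u].round())
E
```

```text
scene [1065.1916314   107.02189472  754.5837172 ]
carton_a 0.76 [326 252 380 315] [576.  90.  66.]
carton_a 0.76 [199 151 258 206] [ 326. -216.   60.]
carton_a 0.71 [189 243 257 307] [ 593. -148.   67.]
carton_a 0.61 [265 236 320 299] [556. -26.  67.]
block 0.77 [106 210 157 260] [ 515. -365.   54.]
tray 0.71 [166 219 392 388] [600. -46.   6.]
notebooks 0.66 [469 225 542 307] [475. 375.  42.]
tape_dispenser 0.88 [481 303 573 388] [643. 392.  45.]
glue_jar 0.62 [260 236 320 300] [559. -29.  67.]
glue_jar 0.61 [ 84 263 134 320] [ 664. -334.   77.]
side [ 246.88507902 -932.92236222  684.89503015]
carton_a 0.88 [227 283 291 351] [ 299. -259.   60.]
carton_a 0.86 [314 227 366 267] [525. -77.  65.]
carton_a 0.56 [342 248 401 292] [ 564. -183.   65.]
block 0.89 [343 338 405 374] [ 488. -402.   44.]
tray 0.83 [275 195 456 317] [ 570. -127.   63.]
notebooks 0.84 [251 175 299 200] [441. 339.  35.]
tape_dispenser 0.73 [314 151 341 189] [628. 393.  45.]
glue_jar 0.67 [424 295 455 349] [ 631. -376.   66.]
glue_jar 0.26 [340 245 400 291] [ 564. -176.   66.]
```

View pics/scene1.png

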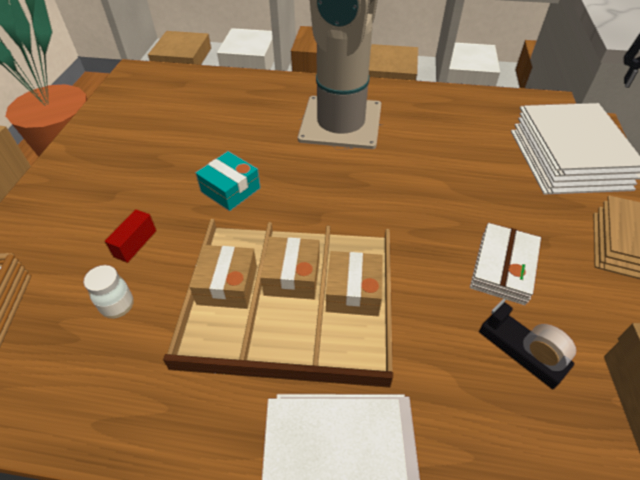

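View pics/side1.png

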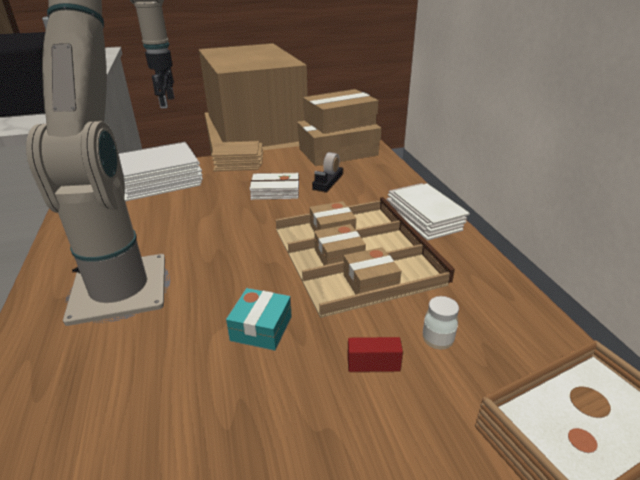

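```bash
python3 - <<'E'
from h import *
A=[]
for n in("scene","side"):
    W=np.load(n+"W.npy").reshape(-1,3); 
    def rect(lo,hi,x0,x1,y0,y1):
        m=(W[:,2]>lo)&(W[:,2]<hi)&(W[:,0]>x0)&(W[:,0]<x1)&(W[:,1]>y0)&(W[:,1]<y1)
        q=W[m]; 
        if len(q)<10: return len(q)
        r=cv2.minAreaRect(q[:,:2].astype(np.float32)); return len(q),np.round(r[0],1),np.round(r[1],1),round(r[2],1),q[:,2].mean().round(1)
    print(n)
    print("walls",rect(31,41,430,830,-260,160)); print("stop",rect(43,50,650,830,-280,170))
    for c,(a,b) in dict(c=(-210,-105),b=(-85,25),a=(40,140)).items(): print(c,rect(62,72,440,700,a,b))
    print("block",rect(50,60,400,580,-450,-300)); print("jar",rect(20,110,590,720,-420,-280)); print("turq",rect(54,66,230,430,-300,-120))
    q=W[(W[:,2]>43)&(W[:,2]<50)&(W[:,0]>720)&(W[:,0]<830)&(W[:,1]>-280)&(W[:,1]<170)]
    print(np.polyfit(q[:,1],q[:,0],1),q.min(0),q.max(0))
E
```

```text
scene
walls (3153, array([610.2, -32.3]), array([361.6, 385.9]), 0.8, np.float64(36.0))
stop (1907, array([766.8, -16.6]), array([ 60.9, 376. ]), 3.9, np.float64(46.1))
c (2337, array([ 574.4, -154.7]), array([104. , 101.3]), 3.4, np.float64(66.5))
b (2266, array([535.5, -32.2]), array([104. , 100.4]), 3.5, np.float64(66.4))
a (2404, array([554. ,  91.5]), array([103.3,  99.2]), 2.8, np.float64(66.5))
block (754, array([ 496.6, -380.8]), array([ 43.3, 100.3]), 75.5, np.float64(55.0))
jar (1624, array([ 649.1, -351.4]), array([60.8, 60.6]), 1.3, np.float64(68.8))
turq (1396, array([ 303.3, -226. ]), array([103.9, 102.4]), 59.0, np.float64(60.4))
[-2.73451979e-02  7.48798879e+02] [ 724.15192014 -205.4064345    43.00301715] [795.8731897  169.6263902   49.93514905]
side
walls (1662, array([627.1, -34.1]), array([404. , 386.1]), 1.7, np.float64(35.2))
stop (519, array([784.5, -19.2]), array([ 98. , 378.6]), 3.8, np.float64(45.5))
c (1191, array([ 574.7, -156.9]), array([102.3, 104.2]), 3.6, np.float64(65.1))
b (905, array([535.3, -34.3]), array([102. , 105.5]), 3.3, np.float64(65.1))
a (683, array([554. ,  89.4]), array([101.9, 102. ]), 2.4, np.float64(64.9))
block (917, array([ 495.7, -385.1]), array([ 43.7, 100. ]), 74.6, np.float64(54.1))
jar (1343, array([ 644.6, -361.2]), array([61.3, 60.7]), 20.2, np.float64(65.6))
turq (1761, array([ 303.1, -229.1]), array([104.3, 101.6]), 58.3, np.float64(59.1))
[4.40471471e-02 7.59495156e+02] [ 724.90707382 -210.66774971   43.00139073] [829.63254342 169.49341837  49.99418848]
```

```bash
python3 - <<'E'
from h import *
from scipy.optimize import minimize
t=np.radians(3.4)
for n in("scene","side"):
    W=np.load(n+"W.npy").reshape(-1,3)
    m=(W[:,2]>34)&(W[:,2]<38)&(W[:,0]>400)&(W[:,0]<760)&(W[:,1]>-290)&(W[:,1]<180); q=W[m]
    def f(p,full=False):
        l=-np.sin(p[0])*q[:,0]+np.cos(p[0])*q[:,1]-p[1]
        d=np.min(np.abs(l[:,None]-np.array([-186,-62,62,186])),1)
        return np.minimum(d,12).sum()
    best=min((f((a,b)),a,b) for a in np.radians(np.arange(2,5,.1)) for b in np.arange(-75,-55,.5))
    print(n,best,np.degrees(best[1]))
    t,b=best[1:]
    s=np.cos(t)*W[:,0]+np.sin(t)*W[:,1]; l=-np.sin(t)*W[:,0]+np.cos(t)*W[:,1]-b
    k=(abs(l)<180)&(W[:,2]>44)&(W[:,2]<48)&(s>690)&(s<800); print("stop s pct",np.percentile(s[k],[2,10,50,90,98]))
    k=(abs(l)<180)&(abs(abs(l)-62)>15)&(abs(W[:,2]-6)<3)&(s>380)&(s<760); print("floor s",np.percentile(s[k],[.2,1,2,98,99,99.8]))
    k=(abs(l)<195)&(W[:,2]>30)&(W[:,2]<38)&(s>380)&(s<600);k2=k&(abs(abs(l)-186)<6); print("wall start",np.percentile(s[k2],[.5,1,3]))
E
```

```text
scene (np.float64(8909.782148751394), np.float64(0.06981317007977321), np.float64(-68.5)) 4.000000000000002
stop s pct [734.59793585 735.87247378 741.1562561  746.08690288 789.37808447]
floor s [399.62377181 415.29501183 417.71477213 713.81186998 715.10418207
 746.02743002]
wall start [415.91612917 416.50176474 419.29934216]
side (np.float64(3867.0447808987687), np.float64(0.06806784082777888), np.float64(-72.0)) 3.9000000000000017
stop s pct [733.11399598 734.59633681 741.24398244 791.38755778 796.31587839]
floor s [414.21215911 415.17183418 416.27364929 732.52939135 734.5169071
 736.21265124]
wall start [415.64394932 416.19504639 419.23306969]
```

```bash
python3 -m handwheel '[{"delta_pos":[1.6,-2.73,0],"yaw":0.1},{"delta_pos":[1.6,-2.73,0],"yaw":0.1},{"delta_pos":[1.6,-2.73,0],"yaw":0.1},{"delta_pos":[1.6,-2.73,0],"yaw":0},{"delta_pos":[1.6,-2.73,0],"yaw":0},{"delta_pos":[1.6,-2.73,0],"yaw":0},{"delta_pos":[1.6,-2.73,0],"yaw":0},{"delta_pos":[1.6,-2.73,0],"yaw":0},{"delta_pos":[1.6,-2.73,0],"yaw":0},{"delta_pos":[1.6,-2.73,0],"yaw":0}]' -1
python3 -m handwheel '[{"delta_pos":[1.6,-2.73,0],"yaw":0},{"delta_pos":[1.6,-2.73,0],"yaw":0},{"delta_pos":[1.6,-2.73,0],"yaw":0},{"delta_pos":[1.6,-2.73,0],"yaw":0},{"delta_pos":[1.6,-2.73,0],"yaw":0},{"delta_pos":[1.6,-2.73,0],"yaw":0},{"delta_pos":[1.6,-2.73,0],"yaw":0},{"delta_pos":[1.6,-2.73,0],"yaw":0},{"delta_pos":[1.6,-2.73,0],"yaw":0},{"delta_pos":[1.6,-2.73,0],"yaw":0}]'
```

```text
clock: 1.58
eef_pos: [311.2, 358.1, 231.6]
tool_rot: [3.141, 0.001, -3.075]
force: [0.8, 0.0, -0.2]
width: -0.0
gripper_force: 0.0
clock: 2.42
eef_pos: [471.3, 84.9, 231.6]
tool_rot: [3.141, 0.001, -3.075]
force: [0.3, 0.8, -1.1]
width: -0.2
gripper_force: 0.0
```

```bash
python3 -m handwheel '[{"delta_pos":[0,0,-3.4],"yaw":0},{"delta_pos":[0,0,-3.4],"yaw":0},{"delta_pos":[0,0,-3.4],"yaw":0},{"delta_pos":[0,0,-3.4],"yaw":0},{"delta_pos":[0,0,-3.4],"yaw":0},{"delta_pos":[0,0,-3.0],"yaw":0},{"delta_pos":[0,0,0],"yaw":0},{"delta_pos":[0.7,0.05,0],"yaw":0},{"delta_pos":[0.7,0.05,0],"yaw":0},{"delta_pos":[0,0,0],"yaw":0}]'
for i in 1 2 3 4; do python3 -m handwheel '[{"delta_pos":[0.2,0.014,0],"yaw":0},{"delta_pos":[0.2,0.014,0],"yaw":0},{"delta_pos":[0.2,0.014,0],"yaw":0},{"delta_pos":[0.2,0.014,0],"yaw":0}]' | grep -E 'pos|force|rot'; done
```

```text
clock: 3.25
eef_pos: [488.9, 88.0, 33.6]
tool_rot: [3.141, 0.007, -3.076]
force: [0.5, -1.3, 0.1]
width: -0.1
gripper_force: 0.0
eef_pos: [493.0, 88.0, 32.0]
tool_rot: [3.141, 0.001, -3.075]
force: [0.5, 0.3, -0.3]
gripper_force: 0.0
eef_pos: [496.9, 87.8, 31.0]
tool_rot: [-3.141, -0.007, -3.075]
force: [-6.4, -0.2, 4.5]
gripper_force: 3.3
eef_pos: [504.9, 88.4, 30.9]
tool_rot: [-3.141, -0.007, -3.075]
force: [-6.6, -0.8, 3.9]
gripper_force: 3.3
eef_pos: [512.9, 89.0, 30.9]
tool_rot: [-3.141, -0.007, -3.075]
force: [-6.8, -0.2, 4.4]
gripper_force: 3.4
```

```bash
python3 -m handwheel '[{"delta_pos":[-1.5,-0.1,0],"yaw":0},{"delta_pos":[-1.6,-0.1,0],"yaw":0},{"delta_pos":[0,0,4],"yaw":0},{"delta_pos":[0,0,4],"yaw":0},{"delta_pos":[-0.8,-3.1,0],"yaw":0},{"delta_pos":[-0.8,-3.2,0],"yaw":0},{"delta_pos":[-0.8,-3.2,0],"yaw":0},{"delta_pos":[-0.7,-3.1,0],"yaw":0},{"delta_pos":[0,0,-4],"yaw":0},{"delta_pos":[0,0,-4],"yaw":0}]'
python3 -m handwheel '[{"delta_pos":[0,0,0],"yaw":0},{"delta_pos":[0.7,0.05,0],"yaw":0},{"delta_pos":[0.5,0.05,0],"yaw":0},{"delta_pos":[0,0,0],"yaw":0}]'
for i in 1 2 3 4; do python3 -m handwheel '[{"delta_pos":[0.2,0.014,0],"yaw":0},{"delta_pos":[0.2,0.014,0],"yaw":0},{"delta_pos":[0.2,0.014,0],"yaw":0},{"delta_pos":[0.2,0.014,0],"yaw":0}]' | grep -E 'pos|force|rot'; done
```

```text
clock: 5.42
eef_pos: [456.6, -41.3, 33.1]
tool_rot: [-3.14, 0.003, -3.081]
force: [37.0, 6.3, -7.8]
width: 0.1
gripper_force: 0.0
clock: 5.75
eef_pos: [472.1, -36.9, 34.5]
tool_rot: [-3.142, 0.009, -3.075]
force: [1.5, -0.2, 0.4]
width: -0.0
gripper_force: 0.0
eef_pos: [475.3, -36.9, 32.9]
tool_rot: [-3.141, -0.0, -3.075]
force: [-1.5, -0.3, -0.1]
gripper_force: 0.7
eef_pos: [483.0, -36.4, 31.9]
tool_rot: [3.141, -0.002, -3.075]
force: [-1.3, -0.4, 1.0]
gripper_force: 0.7
eef_pos: [491.5, -35.8, 31.9]
tool_rot: [3.141, -0.001, -3.075]
force: [-0.3, -0.4, -0.6]
gripper_force: 0.4
eef_pos: [499.4, -35.2, 31.9]
tool_rot: [3.141, -0.001, -3.075]
force: [-0.5, -1.3, -0.9]
gripper_force: 0.4
```

```bash
python3 -m handwheel '[{"delta_pos":[-1.5,-0.1,0],"yaw":0},{"delta_pos":[-1.6,-0.1,0],"yaw":0},{"delta_pos":[0,0,4],"yaw":0},{"delta_pos":[0,0,4],"yaw":0},{"delta_pos":[0.5,-3.1,0],"yaw":0},{"delta_pos":[0.5,-3.1,0],"yaw":0},{"delta_pos":[0.5,-3.1,0],"yaw":0},{"delta_pos":[0.5,-3.1,0],"yaw":0},{"delta_pos":[0,0,0],"yaw":0},{"delta_pos":[0,0,-3],"yaw":0}]'
python3 -m handwheel '[{"delta_pos":[0,0,-3],"yaw":0},{"delta_pos":[0,0,-2],"yaw":0},{"delta_pos":[0,0,0],"yaw":0},{"delta_pos":[0.6,0.05,0],"yaw":0},{"delta_pos":[0.5,0.05,0],"yaw":0},{"delta_pos":[0,0,0],"yaw":0}]'
for i in 1 2 3 4 5; do python3 -m handwheel '[{"delta_pos":[0.2,0.014,0],"yaw":0},{"delta_pos":[0.2,0.014,0],"yaw":0},{"delta_pos":[0.2,0.014,0],"yaw":0},{"delta_pos":[0.2,0.014,0],"yaw":0}]' | grep -E 'pos|force|rot'; done
```

```text
clock: 7.92
eef_pos: [492.6, -165.3, 85.6]
tool_rot: [-3.137, 0.01, -3.081]
force: [0.7, 0.2, 0.4]
width: 0.0
gripper_force: 0.0
clock: 8.42
eef_pos: [502.5, -160.2, 33.6]
tool_rot: [-3.141, 0.004, -3.075]
force: [-0.6, 0.8, 0.6]
width: 0.1
gripper_force: 0.0
eef_pos: [507.5, -159.8, 32.4]
tool_rot: [-3.142, -0.001, -3.075]
force: [-0.2, -0.6, -0.1]
gripper_force: 0.0
eef_pos: [514.9, -159.1, 31.9]
tool_rot: [3.141, -0.002, -3.075]
force: [-1.7, -0.3, 1.5]
gripper_force: 0.8
eef_pos: [523.2, -158.5, 31.9]
tool_rot: [3.141, -0.001, -3.075]
force: [-1.0, -1.2, -0.7]
gripper_force: 0.4
eef_pos: [531.4, -158.0, 31.9]
tool_rot: [3.141, -0.001, -3.075]
force: [-0.9, -0.8, -0.1]
gripper_force: 0.4
eef_pos: [539.3, -157.4, 32.0]
tool_rot: [3.141, -0.001, -3.075]
force: [-0.9, -0.5, -0.7]
gripper_force: 0.4
```

```bash
python3 -m handwheel '[{"delta_pos":[-1.5,-0.1,0],"yaw":0},{"delta_pos":[-1.6,-0.1,0],"yaw":0},{"delta_pos":[0,0,4],"yaw":0},{"delta_pos":[0,0,4],"yaw":0},{"delta_pos":[-0.2,3.1,0],"yaw":0},{"delta_pos":[-0.2,3.1,0],"yaw":0},{"delta_pos":[-0.2,3.1,0],"yaw":0},{"delta_pos":[-0.2,3.1,0],"yaw":0},{"delta_pos":[-0.2,3.1,0],"yaw":0},{"delta_pos":[-0.2,3.1,0],"yaw":0}]'
python3 -m handwheel '[{"delta_pos":[-0.4,3.1,0],"yaw":0},{"delta_pos":[-0.3,3.1,0],"yaw":0},{"delta_pos":[0,0,0],"yaw":0},{"delta_pos":[0,0,-3],"yaw":0},{"delta_pos":[0,0,-3],"yaw":0},{"delta_pos":[0,0,-2],"yaw":0},{"delta_pos":[0,0,0],"yaw":0}]'
```

```text
clock: 10.92
eef_pos: [496.6, 28.2, 112.4]
tool_rot: [3.141, 0.0, -3.075]
force: [0.8, 0.4, 0.7]
width: 0.1
gripper_force: 0.0
clock: 11.5
eef_pos: [487.3, 88.3, 29.0]
tool_rot: [-3.141, -0.006, -3.075]
force: [-0.0, -0.2, 1.3]
width: -0.1
gripper_force: 0.0
```

```bash
python3 -m handwheel '[{"delta_pos":[0.6,0.04,0],"yaw":0},{"delta_pos":[0.4,0.03,0],"yaw":0},{"delta_pos":[0.2,0.014,0],"yaw":0},{"delta_pos":[0.2,0.014,0],"yaw":0},{"delta_pos":[0.2,0.014,0],"yaw":0},{"delta_pos":[0.2,0.014,0],"yaw":0},{"delta_pos":[0.3,0.02,0],"yaw":0},{"delta_pos":[0.3,0.02,0],"yaw":0},{"delta_pos":[0.3,0.02,0],"yaw":0},{"delta_pos":[0.3,0.02,0],"yaw":0}]'
```

```text
clock: 12.33
eef_pos: [515.9, 90.1, 31.6]
tool_rot: [-3.141, -0.008, -3.075]
force: [-6.7, -0.8, 3.5]
width: 0.2
gripper_force: 3.3
```

```bash
for i in 1 2 3; do python3 -m handwheel '[{"delta_pos":[0.3,0.02,0],"yaw":0},{"delta_pos":[0.3,0.02,0],"yaw":0},{"delta_pos":[0.3,0.02,0],"yaw":0},{"delta_pos":[0.3,0.02,0],"yaw":0},{"delta_pos":[0.3,0.02,0],"yaw":0},{"delta_pos":[0.3,0.02,0],"yaw":0},{"delta_pos":[0.3,0.02,0],"yaw":0},{"delta_pos":[0.3,0.02,0],"yaw":0},{"delta_pos":[0.3,0.02,0],"yaw":0},{"delta_pos":[0.3,0.02,0],"yaw":0}]'| grep -E 'pos|force:'; done
for i in 1 2 3 4; do python3 -m handwheel '[{"delta_pos":[0.15,0.01,0],"yaw":0},{"delta_pos":[0.15,0.01,0],"yaw":0}]'| grep -E 'pos|force:'; done
```

```text
eef_pos: [545.8, 92.1, 31.5]
force: [-6.1, -0.6, 5.0]
gripper_force: 3.3
eef_pos: [575.8, 94.1, 31.5]
force: [-7.0, -0.8, 4.6]
gripper_force: 3.4
eef_pos: [605.9, 96.2, 31.5]
force: [-6.3, -0.7, 5.3]
gripper_force: 3.4
eef_pos: [609.0, 96.4, 31.4]
force: [-6.5, -0.6, 5.5]
gripper_force: 3.4
eef_pos: [611.8, 96.6, 31.4]
force: [-6.7, -0.6, 5.1]
gripper_force: 3.3
eef_pos: [614.9, 96.8, 31.4]
force: [-6.1, -0.5, 5.2]
gripper_force: 3.3
eef_pos: [617.9, 97.0, 31.4]
force: [-6.0, -0.1, 4.5]
gripper_force: 3.3
```

```bash
for i in 1 2 3 4 5 6; do python3 -m handwheel '[{"delta_pos":[0.1,0.007,0],"yaw":0}]'| grep -E 'pos|force:'; done
```

```text
eef_pos: [618.0, 97.0, 31.3]
force: [-10.0, -0.1, 7.0]
gripper_force: 4.9
eef_pos: [618.0, 97.0, 31.2]
force: [-11.2, -0.3, 7.9]
gripper_force: 5.8
eef_pos: [618.0, 97.0, 31.1]
force: [-12.6, -1.7, 8.2]
gripper_force: 6.7
eef_pos: [617.9, 96.9, 31.0]
force: [-15.4, -0.9, 8.9]
gripper_force: 7.5
eef_pos: [617.9, 96.7, 30.8]
force: [-17.3, -1.5, 11.4]
gripper_force: 8.5
eef_pos: [617.9, 96.7, 30.7]
force: [-19.6, -1.2, 13.8]
gripper_force: 9.7
```

```bash
python3 -m handwheel '[{"delta_pos":[-1.0,-0.07,0],"yaw":0},{"delta_pos":[-2,-0.14,0],"yaw":0},{"delta_pos":[0,0,3.5],"yaw":0},{"delta_pos":[0,0,3.5],"yaw":0},{"delta_pos":[0,0,3.5],"yaw":0},{"delta_pos":[-0.7,-3.5,1.5],"yaw":0},{"delta_pos":[-0.7,-3.5,0],"yaw":-0.1},{"delta_pos":[-0.7,-3.5,0],"yaw":-0.1},{"delta_pos":[-0.7,-3.5,0],"yaw":-0.1},{"delta_pos":[-0.7,-3.5,0],"yaw":0}]' 1
python3 -m handwheel '[{"delta_pos":[-0.7,-3.5,0],"yaw":0},{"delta_pos":[-0.7,-3.5,0],"yaw":0},{"delta_pos":[-0.7,-3.5,0],"yaw":0},{"delta_pos":[-0.7,-3.5,0],"yaw":0},{"delta_pos":[-0.7,-3.5,0],"yaw":0},{"delta_pos":[-0.7,-3.5,0],"yaw":0},{"delta_pos":[-0.7,-3.5,0],"yaw":0},{"delta_pos":[-0.4,-2,0],"yaw":0},{"delta_pos":[0,0,0],"yaw":0}]'
python3 - <<'E'
from h import *
p=get_image("scene");save(p,"scene2");W=world(p);np.save("sceneW2.npy",W)
W=W.reshape(-1,3)
t=.069;d=np.array([np.cos(t),np.sin(t)]);n=np.array([-d[1],d[0]])
S=W[:,:2]@d-574.8;L=W[:,:2]@n+70
for c,l in(("a",124),("b",0),("c",-124)):
    k=(abs(L-l)<56)&(abs(S)<180)&(W[:,2]>62)&(W[:,2]<72)
    r=cv2.minAreaRect(np.c_[S,L][k].astype(np.float32));print(c,k.sum(),r)
print(status.read_state()["eef_pos"],status.read_state()["tool_rot"])
E
```

```text
clock: 16.83
eef_pos: [561.9, -80.8, 152.3]
tool_rot: [-3.141, -0.0, 2.904]
force: [1.3, -0.2, -0.4]
width: 85.5
gripper_force: 0.0
clock: 17.58
eef_pos: [506.3, -351.8, 151.8]
tool_rot: [-3.137, -0.001, 2.899]
force: [-0.1, 0.2, -0.0]
width: 85.4
gripper_force: 0.0
a 3289 ((109.47798156738281, 123.069580078125), (99.30516815185547, 102.32312774658203), 89.93954467773438)
b 2395 ((-18.068317413330078, 1.199951171875), (100.24726867675781, 104.02508544921875), 89.46316528320312)
c 2503 ((13.474227905273438, -123.12753295898438), (101.18238067626953, 103.36910247802734), 89.4848403930664)
[ 507.542771   -347.99345867  151.70155268] [-3.14003310e+00 -1.40224306e-03  2.90202273e+00]
```

View pics/scene2.png

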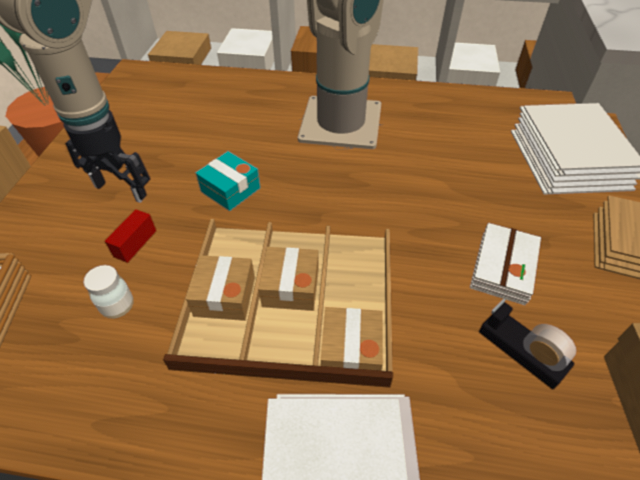

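```bash
python3 -m handwheel '[{"delta_pos":[-0.6,-1.8,0],"yaw":-0.012},{"delta_pos":[-0.55,-1.7,0],"yaw":0},{"delta_pos":[0,0,0],"yaw":0},{"delta_pos":[0,0,-3.5],"yaw":0},{"delta_pos":[0,0,-2.5],"yaw":0},{"delta_pos":[0,0,0],"yaw":0}]'
python3 - <<'E'
from h import *
s=status.read_state();p=get_image("wrist");save(p,"wrist1")
z=p["z_map"];v,u=np.mgrid[0:480,0:640]
c=np.stack([(u-p["cx"])/p["fx"]*z,-(v-p["cy"])/p["fy"]*z,-z,np.ones_like(z)],-1)@np.array(p["hand_eye"]).T
w=c[...,:3]@R.from_euler("xyz",s["tool_rot"]).as_matrix().T+s["eef_pos"]
C=p["color"].astype(int);k=(C[...,0]>80)&(C[...,1]<50)&(C[...,2]<50)&(z>0)&(abs(w[...,2]-55)<5)
q=w[k];print(len(q),cv2.minAreaRect(q[:,:2].astype(np.float32)),q[:,2].mean(),s["eef_pos"],s["tool_rot"])
E
```

```text
clock: 18.13
eef_pos: [495.4, -374.9, 87.4]
tool_rot: [3.137, -0.01, 2.898]
force: [0.3, 0.7, -0.2]
width: 85.3
gripper_force: 0.0
12583 ((495.56549072265625, -380.93988037109375), (39.72712326049805, 99.49100494384766), 74.8741226196289) 55.18872313361454 [ 495.44468001 -374.94914798   87.39163402] [ 3.13667244 -0.00964793  2.89802202]
```

View pics/wrist1.png

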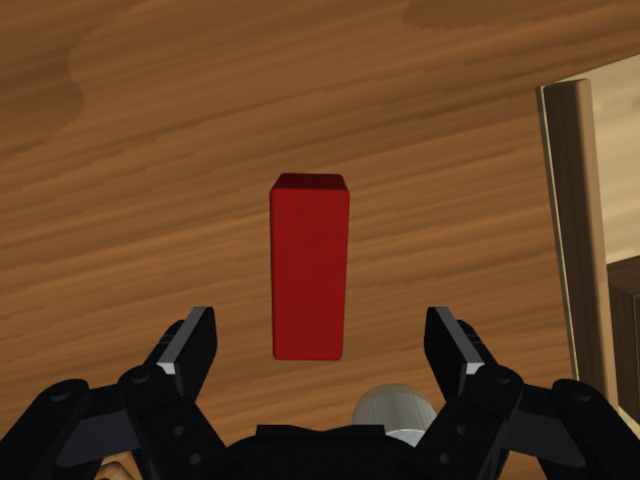

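```bash
python3 -m handwheel '[{"delta_pos":[0,-0.6,0],"yaw":-0.02},{"delta_pos":[0,0,-2],"yaw":0},{"delta_pos":[0,0,-2],"yaw":0},{"delta_pos":[0,0,-2],"yaw":0},{"delta_pos":[0,0,-1.1],"yaw":0},{"delta_pos":[0,0,0],"yaw":0}]'
python3 -m handwheel '[{"delta_pos":[0,0,0],"yaw":0},{"delta_pos":[0,0,0],"yaw":0},{"delta_pos":[0,0,0],"yaw":0},{"delta_pos":[0,0,0],"yaw":0},{"delta_pos":[0,0,0],"yaw":0},{"delta_pos":[0,0,0],"yaw":0}]' -1
```

```text
clock: 18.68
eef_pos: [497.4, -384.8, 20.2]
tool_rot: [3.141, -0.003, 2.876]
force: [-0.0, 1.2, 0.8]
width: 85.2
gripper_force: 0.0
clock: 19.18
eef_pos: [498.8, -385.6, 22.5]
tool_rot: [-3.141, 0.001, 2.876]
force: [0.0, 0.4, 6.0]
width: 39.0
gripper_force: 62.3
```

```bash
python3 -m handwheel '[{"delta_pos":[0,0,2],"yaw":0},{"delta_pos":[0,0,3],"yaw":0},{"delta_pos":[0,0,3],"yaw":0},{"delta_pos":[0,0,3],"yaw":0},{"delta_pos":[0.3,1.5,0],"yaw":0},{"delta_pos":[0.5,3,0],"yaw":0.112},{"delta_pos":[0.5,3,0],"yaw":0.112},{"delta_pos":[0.5,3,0],"yaw":0.111},{"delta_pos":[0.5,3,0],"yaw":0},{"delta_pos":[0.5,3,0],"yaw":0}]'
python3 -m handwheel '[{"delta_pos":[0.5,3,0],"yaw":0},{"delta_pos":[0.5,3,0],"yaw":0},{"delta_pos":[0.5,3,0],"yaw":0},{"delta_pos":[0.5,3,0],"yaw":0},{"delta_pos":[0.5,3,0],"yaw":0},{"delta_pos":[0.5,3,0],"yaw":0},{"delta_pos":[0.5,3,0],"yaw":0},{"delta_pos":[0.5,3,0],"yaw":0},{"delta_pos":[0.3,2.5,0],"yaw":0},{"delta_pos":[0,1.5,0],"yaw":0}]'
python3 -m handwheel '[{"delta_pos":[0,0,0],"yaw":0},{"delta_pos":[0,0,0],"yaw":0},{"delta_pos":[0,0,0],"yaw":0}]'
```

```text
clock: 20.02
eef_pos: [525.0, -218.4, 130.5]
tool_rot: [3.14, -0.002, -3.072]
force: [1.4, -0.6, -2.5]
width: 39.2
gripper_force: 61.4
clock: 20.85
eef_pos: [568.5, 64.6, 130.6]
tool_rot: [3.139, -0.001, -3.068]
force: [0.6, 0.7, -3.8]
width: 39.3
gripper_force: 61.3
clock: 21.1
eef_pos: [568.0, 58.5, 130.6]
tool_rot: [-3.141, -0.003, -3.073]
force: [0.2, -0.2, -3.8]
width: 39.3
gripper_force: 61.3
```

```bash
python3 -m handwheel '[{"delta_pos":[0.2,1.8,0],"yaw":0},{"delta_pos":[0.2,1.7,0],"yaw":0},{"delta_pos":[0,0,0],"yaw":0},{"delta_pos":[0,0,-2.5],"yaw":0},{"delta_pos":[0,0,-2.5],"yaw":0},{"delta_pos":[0,0,0],"yaw":0},{"delta_pos":[0,0,0],"yaw":0}]'
python3 - <<'E'
from h import *
s=status.read_state();p=get_image("wrist");save(p,"wrist2")
z=p["z_map"];v,u=np.mgrid[0:480,0:640]
c=np.stack([(u-p["cx"])/p["fx"]*z,-(v-p["cy"])/p["fy"]*z,-z,np.ones_like(z)],-1)@np.array(p["hand_eye"]).T
w=c[...,:3]@R.from_euler("xyz",s["tool_rot"]).as_matrix().T+s["eef_pos"]
t=.069;d=np.array([np.cos(t),np.sin(t)]);n=np.array([-d[1],d[0]])
S=w[...,:2]@d-574.8;L=w[...,:2]@n+70
C=p["color"].astype(int);k=(C[...,0]>80)&(C[...,1]<50)&(C[...,2]<50)&(z>0)&(w[...,2]>70)
zz=w[...,2][k];top=np.median(zz);k&=abs(w[...,2]-top)<5
print("block",k.sum(),top,S[k].min(),S[k].max(),L[k].min(),L[k].max())
k=(abs(w[...,2]-66)<3)&(abs(L-124)<45)&(S>40)&(z>0);print("carton",k.sum(),np.percentile(S[k],[.5,2,99]) if k.any() else 0)
e=s["eef_pos"];print(e,s["tool_rot"],e[:2]@d-574.8,e[:2]@n+70)
E
```

```text
clock: 21.68
eef_pos: [571.3, 92.7, 80.0]
tool_rot: [-3.14, -0.005, -3.074]
force: [0.5, 0.7, -3.4]
width: 39.0
gripper_force: 61.3
block 23552 112.70037527769847 -51.895065635411584 36.42621293627349 103.89991814310119 143.6825912560808
carton 541 [58.67696806 59.16199258 80.03820307]
[571.34478283  92.70171015  79.99343778] [-3.1403794  -0.00495271 -3.0743097 ] 1.5765797504999455 123.08960579276639
```

View pics/wrist2.png

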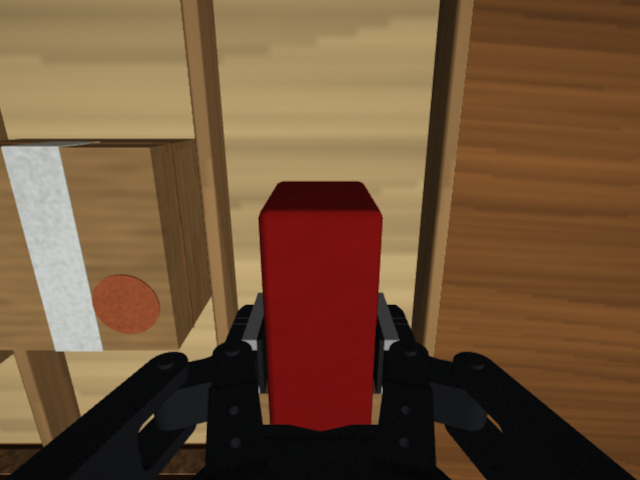

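```bash
python3 -m handwheel '[{"delta_pos":[0,0,-2],"yaw":0},{"delta_pos":[0,0,-2],"yaw":0},{"delta_pos":[0,0,-1],"yaw":0},{"delta_pos":[0,0,0],"yaw":0},{"delta_pos":[0.2,0.014,0],"yaw":0},{"delta_pos":[0.2,0.014,0],"yaw":0},{"delta_pos":[0.2,0.014,0],"yaw":0},{"delta_pos":[0.2,0.014,0],"yaw":0},{"delta_pos":[0,0,0],"yaw":0}]'
for i in 1 2 3; do python3 -m handwheel '[{"delta_pos":[0.1,0.007,0],"yaw":0},{"delta_pos":[0,0,0],"yaw":0}]' | grep -E "pos|force:"; done
```

```text
clock: 22.48
eef_pos: [581.9, 95.5, 31.8]
tool_rot: [3.141, 0.001, -3.072]
force: [-0.5, 0.3, -2.9]
width: 39.1
gripper_force: 61.5
eef_pos: [581.9, 95.4, 31.2]
force: [0.7, 0.3, -2.8]
gripper_force: 61.5
eef_pos: [582.7, 95.5, 31.0]
force: [0.3, -0.6, -2.4]
gripper_force: 61.5
eef_pos: [582.7, 95.4, 30.8]
force: [-2.2, -0.9, -1.8]
gripper_force: 61.7
```

```bash
python3 -m handwheel '[{"delta_pos":[-0.1,-0.007,0],"yaw":0},{"delta_pos":[0,0,-0.1],"yaw":0},{"delta_pos":[0,0,0],"yaw":0}]' | grep -E "pos|force:"
for i in 1 2 3; do python3 -m handwheel '[{"delta_pos":[0,0,-0.05],"yaw":0},{"delta_pos":[0,0,0],"yaw":0}]' | grep -E "pos|force:|rot"; done
```

```text
eef_pos: [582.8, 95.4, 29.9]
force: [-0.2, -0.7, -2.9]
gripper_force: 61.6
eef_pos: [582.8, 95.5, 29.4]
tool_rot: [3.141, -0.001, -3.072]
force: [-0.2, -0.4, -2.5]
gripper_force: 61.6
eef_pos: [582.7, 95.4, 28.9]
tool_rot: [3.141, -0.001, -3.072]
force: [-0.1, 0.2, -3.7]
gripper_force: 61.6
eef_pos: [582.8, 95.5, 28.6]
tool_rot: [3.141, -0.001, -3.072]
force: [-0.0, -0.3, -0.4]
gripper_force: 61.9
```

```bash
python3 -m handwheel '[{"delta_pos":[0,0,0],"yaw":0},{"delta_pos":[0,0,0],"yaw":0},{"delta_pos":[0,0,0],"yaw":0},{"delta_pos":[0,0,0],"yaw":0},{"delta_pos":[0,0,0],"yaw":0}]' 0.4
python3 -m handwheel '[{"delta_pos":[0,0,1],"yaw":0},{"delta_pos":[0,0,2],"yaw":0},{"delta_pos":[0,0,3],"yaw":0},{"delta_pos":[0,0,3],"yaw":0},{"delta_pos":[0,0,3],"yaw":0},{"delta_pos":[-1,3,2],"yaw":0},{"delta_pos":[-1,3,0],"yaw":0},{"delta_pos":[-1,3,0],"yaw":0},{"delta_pos":[-1,3,0],"yaw":0},{"delta_pos":[-1,3,0],"yaw":0}]'
python3 -m handwheel '[{"delta_pos":[-1,3,0],"yaw":0},{"delta_pos":[-1,3,0],"yaw":0},{"delta_pos":[0,0,0],"yaw":0},{"delta_pos":[0,0,0],"yaw":0}]'
python3 - <<'E'
from h import *
p=get_image("scene");save(p,"scene3");W=world(p)
C=p["color"].reshape(-1,3).astype(int);W=W.reshape(-1,3)
t=.069;d=np.array([np.cos(t),np.sin(t)]);n=np.array([-d[1],d[0]])
S=W[:,:2]@d-574.8;L=W[:,:2]@n+70
red=(C[:,0]>80)&(C[:,1]<50)&(C[:,2]<50)
for c,l in(("a",124),("b",0),("c",-124)):
    k=(abs(L-l)<56)&(abs(S)<180)&(W[:,2]>63)&(W[:,2]<72)
    print(c,k.sum(),cv2.minAreaRect(np.c_[S,L][k].astype(np.float32)))
k=red&(abs(W[:,2]-61)<2.5)&(abs(S)<180);print("block",k.sum(),cv2.minAreaRect(np.c_[S,L][k].astype(np.float32)),W[k,2].mean())
E
```

```text
clock: 24.15
eef_pos: [582.8, 95.5, 28.6]
tool_rot: [3.141, -0.001, -3.072]
force: [-0.9, 0.1, 0.0]
width: 59.7
gripper_force: 0.0
clock: 24.98
eef_pos: [532.1, 246.7, 169.7]
tool_rot: [3.141, -0.0, -3.073]
force: [-0.1, -0.4, 0.8]
width: 59.7
gripper_force: 0.0
clock: 25.32
eef_pos: [511.2, 308.3, 169.2]
tool_rot: [3.14, -0.001, -3.067]
force: [0.5, -0.1, -0.0]
width: 60.0
gripper_force: 0.0
a 3314 ((62.12464141845703, 123.14830017089844), (99.09797668457031, 197.2982177734375), 89.7970199584961)
b 2368 ((-18.057369232177734, 1.0751991271972656), (102.68622589111328, 100.4228515625), 0.05331586301326752)
c 2485 ((13.640792846679688, -123.53416442871094), (101.52576446533203, 103.48888397216797), 89.6025390625)
block 760 ((7.069301605224609, 123.23394775390625), (91.51232147216797, 35.53583526611328), 0.939719557762146) 61.21243193220339
```

View pics/scene3.png

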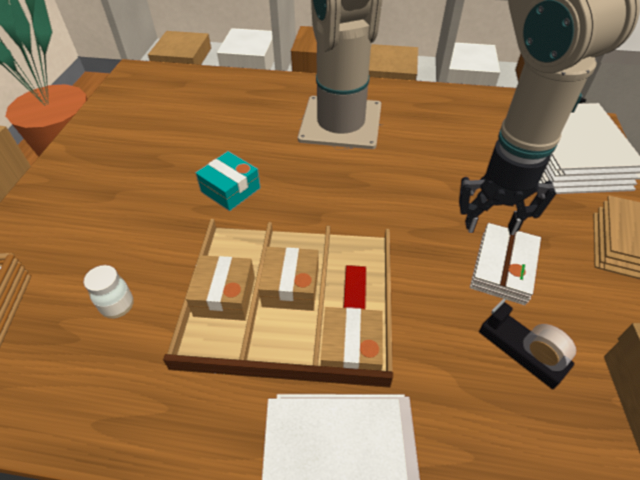

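```bash
python3 -c "
from cell import ctrl; print(ctrl.finish_job())"
```

```text
the job is handed in; nothing more can be done
None
```

The job is handed in: carton_a was clearly the heaviest (about 6.6 N to push, against about 1 N for the others) and is home against the end stop, with the red block upright lengthwise within about 1 mm behind it; cartons b and c moved about 25 mm each, and the run took about 25 s.

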